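Set out the roller station of the wire former

TASK

Set out the loose steel parts on the dark bed plate for the next wire job: first stand the flanged hub, spigot up, midway between the round yellow post and the square yellow guide block, then lower the collar over its spigot so that it sits flat on the flange. Stand the grooved roller 80 mm straight behind the hub (behind is towards the bed's edge with the yellow strip) and lay the drilled block 80 mm straight in front of the round post, its long side parallel to the yellow strip (distances from centre to centre). Do not disturb the spanner, the tin or the wire coil.

Things in the scene. Friction and masses are not known exactly. Their poses are not given: they have to be found in the camera images.
- bed: Fixed dark steel bed plate lying on the table, 250 (x) by 300 (y) by 10 mm thick; its top is 10 mm above the table. Origin: centre of its underside; z up. A yellow strip, 12 mm wide and 8 mm high above the plate, runs along the back edge (the long edge at +x, centred at x = +118 mm). -x is the front, nearest the robot; y runs along the strip. It lies at another place and yaw (up to 0.3 rad) each time.
- post: Fixed round yellow post on the bed: foot flange 60 mm in diameter and 8 mm high, pillar 40 mm in diameter, 45 mm high in all. Origin: centre of its underside, on the bed's top (z = 10 mm), 100 mm from the bed's centre along the bed's y axis, at its +y or its -y end (changes; the guide block is at the other end). Its axes are parallel to the bed's: -x is in front, towards the robot.
- guide: Fixed square yellow guide block on the bed, 50 (x) by 44 (y) by 45 mm high, with a steel tube 14 mm in diameter through it along y, 30 mm above its underside, which sticks out 6 mm on either side. Origin: centre of its underside, on the bed's top, 100 mm from the bed's centre at the end opposite to the post. Axes parallel to the bed's.
- hub: Loose flanged steel hub, about 0.4 kg, standing on the table: round flange 62 mm in diameter and 12 mm thick, and on it a spigot 30 mm in diameter, 32 mm high (44 mm in all), chamfered at the top. Origin: centre of the flange's underside; z up along the spigot. Best gripped by the spigot.
- collar: Loose plain steel ring lying flat, about 0.22 kg: outer diameter 60 mm, bore 38 mm, 18 mm high. Origin: centre of its underside; z up along the bore. Seated on the hub, its underside lies on the flange, 12 mm above the hub's underside.
- roller: Loose grooved steel roller standing on end, about 0.32 kg: 46 mm in diameter, 30 mm high, a V groove (36 mm in diameter at its bottom) round the middle. Origin: centre of its underside; z up along its axis.
- block: Loose drilled steel block lying flat, about 0.45 kg: 32 (x) by 70 (y) by 28 mm high, with two dark holes in its top. Origin: centre of its underside; its long side runs along its y axis; z up. It lies at any yaw.
- spanner: Bystander: steel spanner 180 mm long, lying loose on the table between the robot and the parts. Origin about the middle of its underside; x along its length.
- tin: Bystander: closed blue-banded tin, 66 mm in diameter and 85 mm high, standing loose on the table beyond the parts. Origin: centre of its underside.
- coil: Bystander: flat coil of steel wire, about 200 mm in diameter and 16 mm high, lying loose on the table at the right of the robot (-y), in front of the bed. Origin: its centre, at table height.
Things that resemble listed ones, but are neither listed nor needed, are in the scene too. Leave any blue or purple look-alike of the collar alone.

How it is judged:
By the outcome, as a careful person would: the job done as asked, in the order asked, and still so for the second after the job is handed in, with the robot touching nothing.
It also fails if it takes over 115 s, if anything falls off the work surface, if the arm or the gripper's body presses on something with over 40 N, if the wrist force passes 120 N, or if a joint passes its speed limit or range.

ROBOT

A 7-joint arm with a two-finger parallel gripper is mounted at the origin on the work surface. World frame = base frame: x ahead of the robot, y to its left, z up, the work surface at z = 0. Lengths are in mm, angles in rad, forces in N, time in s.
With the tool pointing down it reaches from about 400 to 875 mm from the base axis. Payload 4.4 kg.
Tool frame: the origin (TCP) lies midway between the tips of the shut fingers; the grasp point (between the pads) lies 19 mm behind it; z points along the fingers, y is the line along which they close (so a half turn about z gives the same grasp; the last joint's range is limited). The gripper opens to 85 mm and grips with 20 to 120 N. Pads are 22 mm wide; open, the fingers measure 114 mm over their backs; the gripper's body (76 mm by 85 mm) begins 54 mm behind the grasp point. The pads swing forward as they close: fully open they stand 13 mm farther back than shut.
Start: joints at [-1.222, 0.628, 0.038, 1.517, -0.027, 0.996, -0.02], TCP at [261.933, 594.902, 231.313] pointing down, gripper open.
Joint ranges: [-3.06, 3.06], [-0.37, 2.12], [-1.25, 1.32], [0.18, 2.47], [-1.1, 4.24], [0.23, 1.98], [-2.94, 2.94]. Speed limits (rad/s): [2.57, 2.57, 3.14, 3.14, 3.14, 3.14, 3.14].

INTERFACE

Orientations are given as [roll, pitch, yaw] about the fixed x, y, z axes, in that order (R = Rz(yaw) Ry(pitch) Rx(roll)).
In Python, from cell import telemetry, eyes, ctrl, finder gives the robot as it stands.
- The arm moves only by the tool move_arm, never from a script. Its argument "steps" is a list of rows, each a list of 7 numbers: the turn, a rotation vector about the world's x, y, z in degrees, then the shift along the world's x, y, z in m, then the finger opening in m, from 0 to 0.0854. A call has 1 to 5 rows; each row shifts and turns the commanded pose from where the row before left it; what a row does not reach is not made up. A row lasts 1/10 s, in which the tool goes at most 50 mm and 8.59 degrees, less where a joint would pass 70% of its speed; a pose out of reach is approached as far as the arm can. A call with a gripper value outside its range is refused whole. The fingers move at their own pace and stop on an object; the grip force is fixed at half the most. Time passes only in rows, so rows that do not move let the fingers close. It gives the time, the measured TCP pose, the force, the opening and the grip force at its end, in the units of the state.
- telemetry.read_state(): the state, without advancing time (a new reading comes with each control period).
- eyes.get_image(name): name is "scene" or "side" or "wrist"; returns (picture, depth): 400x640x3 uint8, blue, green, red; 400x640 float32, mm along the optical axis (not along the pixel's ray), 0 where there is no reading.
- eyes.calibration(name): a dict with "fx", "fy", "cx", "cy" (pixels), "position" and "attitude" of the camera in the world. Camera axes: x right, y down, z forward; pixel columns grow to the right and rows downward; lengths in mm; the calibration is good to about 2 mm. The wrist camera is an equidistant fisheye: a pixel r from the principal point sees the ray r / f radians off the axis. A picture is of the moment at which its call begins: read the wrist's pose just before it. calibration takes no time and is no camera call; for the wrist camera it gives the pose at the moment of the call.
- ctrl.finish_job(): hands the job in; it is judged then, once.
Trained networks look in the newest picture that a camera, given by its name, has taken for a name from the list of things; names that differ only in an ending like _2 or _b are one class to them, and where a whole thing is asked for, a point or a joint stands for the part that bears it (a point fixed in the world has none). Each returns a list of dicts, best first, with "confidence" (0 to 1); they miss things now and then, are a little off and sometimes report something else, mostly with a low value. They report only what shows in the picture. A call takes as long as a camera call. They do not tell look-alikes from the thing itself.
- finder.boxes_of(camera, name): "location" ([x, y, z] in mm, in the coordinates of the camera as it stood for that picture, good to about 4 mm: the middle of the surface that is visible of it).
- finder.cut_out(camera, name): "mask" (400x640 bool, what is visible of it).
- finder.pinpoint(camera, name): "location" ([x, y, z] in mm, in the coordinates of the camera as it stood for that picture, good to about 4 mm: a listed point, or the origin of a listed thing).
The state is a dict: "clock": time; "qpos": joint angles; "qd": joint speeds; "tau": joint torques, N m; "eef_pos": TCP position; "tool_rot": TCP orientation; "force": force on the tool from outside, world axes, zero at the start; "torque": the same for the moment, N m; "width": finger opening in mm; "gripper_force": force on a finger pad.
Only numpy, scipy, OpenCV 4.12 (cv2) and the standard library are available. Lean on these libraries where they do the work, as an engineer would, in place of code of your own. Each camera call takes 0.05 s, during which the arm holds its last target. There are 200 camera calls.

## Working session

There is one attempt and no reset: what is moved stays moved. The work goes in short steps, Python scripts to look and compute and a tool call to move; the robot and the scene stay as the last step left them, time stands still between calls to the robot, and variables do not carry over. Pictures are saved under pics/ and viewed, at most 14 in all, crops included, and the job is handed in when it is done.

Besides the shell and the picture viewer there is one more tool, called after ">>>" as name(argument=value, ...), one argument or row to a line, values as JSON. move_arm: Moves the arm, as the interface text tells. Its arguments: {"type":"object","properties":{"steps":{"type":"array"}},"required":["steps"]}

```bash
ls; mkdir -p pics; cat > h.py <<'E'
import numpy as np,cv2
from scipy.spatial.transform import Rotation as R
from cell import telemetry,eyes,ctrl,finder
def pose(c):
    k=eyes.calibration(c); a=np.array(k['attitude'],float)
    M=a if a.shape==(3,3) else R.from_euler('xyz',a).as_matrix()
    return k,M,np.array(k['position'],float)
def w(c,p):
    k,M,t=pose(c); return M@np.array(p,float)+t
def cloud(c,d):
    k,M,t=pose(c); v,u=np.mgrid[0:400,0:640]
    x=(u-k['cx'])/k['fx'];y=(v-k['cy'])/k['fy']
    if c=='wrist':
        r=np.hypot(x,y)+1e-9; s=np.tan(np.minimum(r,1.5))/r; x=x*s;y=y*s
    return (np.stack([x*d,y*d,d],-1)@M.T)+t
E
python3 - <<'E'
from h import *
print(eyes.calibration('scene'));print(eyes.calibration('side'));print(eyes.calibration('wrist'));print(telemetry.read_state())
ims=[]
for c in ['scene','side','wrist']:
    im,d=eyes.get_image(c); cv2.imwrite(f'pics/{c}0.png',im); np.save(f'{c}_d.npy',d)
    if c=='wrist': continue
    for n in ['bed','post','guide','hub','collar','roller','block','spanner','tin','coil']:
        for q in finder.pinpoint(c,n)[:3]:
            print(c,n,round(q['confidence'],2),np.round(w(c,q['location'])))
E
```

```text
pics
{'fx': 484.83704224043254, 'fy': 484.83704224043254, 'cx': 320.4623026816981, 'cy': 203.4578731055323, 'position': array([1232.22518177,  295.86327234, 1043.52990677]), 'attitude': array([-2.49779094e+00, -1.01245132e-03,  2.00039810e+00])}
{'fx': 434.7241126491593, 'fy': 434.7241126491593, 'cx': 328.13547341916365, 'cy': 198.69506638516606, 'position': array([  -19.78284423, -1000.99195958,   907.14376118]), 'attitude': array([-2.21710165,  0.01201222, -0.49922261])}
{'fx': 309.70691628693146, 'fy': 309.70691628693146, 'cx': 318.33445468520983, 'cy': 199.69143945822077, 'position': array([187.85669084, 626.84131566, 373.0202642 ]), 'attitude': array([2.81808179e+00, 1.62229350e-03, 1.15652758e+00])}
{'clock': 0.0, 'qpos': array([-1.22179071,  0.62937521,  0.03844596,  1.51839306, -0.02698927,
        0.99629214, -0.01999632]), 'qd': array([ 2.97703637e-04, -3.06153208e-05,  8.06510305e-04, -2.29816077e-03,
        5.40808902e-04,  9.18757843e-04, -1.92603330e-03]), 'tau': array([-2.40579857e-04, -5.63406122e+01,  1.22610636e+00, -1.93446869e+01,
        1.09899009e-02,  1.05933
[... 575 characters left out ...]
llar 0.84 [516.  82.   1.]
scene roller 0.62 [589. 312.  -1.]
scene block 0.64 [439. 179.  -3.]
scene spanner 0.69 [325. 257.   0.]
scene tin 0.84 [754. 143.   3.]
scene tin 0.52 [ 576. -233.   10.]
scene coil 0.66 [573. -35.  10.]
side bed 0.79 [ 574. -141.    1.]
side post 0.83 [ 582. -237.   14.]
side guide 0.25 [754. 142.   3.]
side hub 0.6 [474. 291.   2.]
side collar 0.58 [608. 162.   1.]
side collar 0.44 [511.  78.  -0.]
side collar 0.44 [697. 250.  -0.]
side roller 0.54 [755. 141.   4.]
side roller 0.43 [583. 308.   4.]
side roller 0.3 [472. 293.   4.]
side block 0.71 [440. 169.   3.]
side spanner 0.54 [321. 257.  -5.]
side tin 0.77 [755. 142.   2.]
side coil 0.72 [ 574. -141.   -1.]
```

View pics/scene0.png

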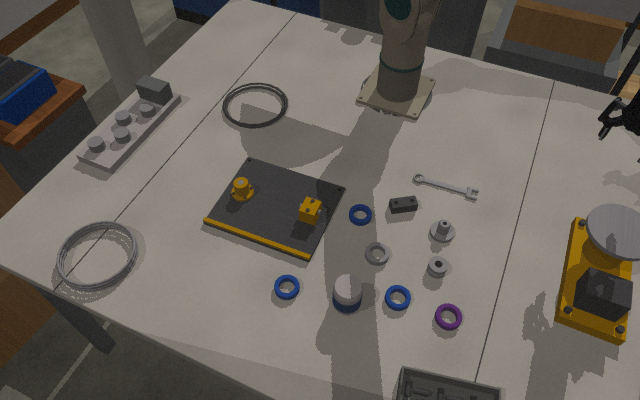

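View pics/side0.png

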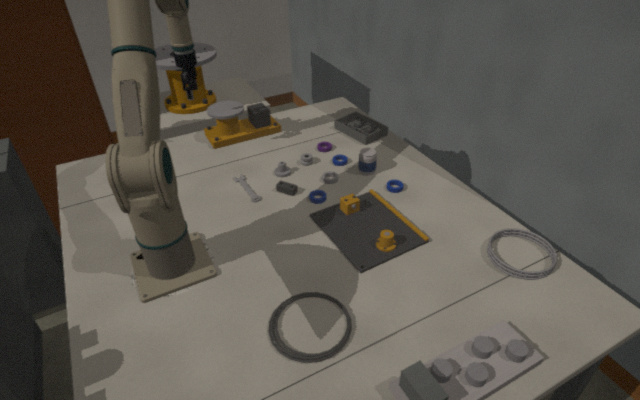

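The steel collar is at about (377,253) in the scene view. The blue and purple rings at (360,214), (286,287), (398,297) and (448,316) are decoys. Hub is at (442,230), roller (437,267), block (403,204), post (241,188), guide (310,209). The side view agrees. I'll refine these from depth.

```bash
cat >> h.py <<'E'
def band(P,xy,rad,z0,z1):
    m=(np.hypot(P[...,0]-xy[0],P[...,1]-xy[1])<rad)&(P[...,2]>z0)&(P[...,2]<z1)
    return P[m]
def rect(p):
    r=cv2.minAreaRect(p[:,:2].astype(np.float32)); return np.round(r[0],1),np.round(r[1],1),round(r[2],1)
E
python3 - <<'E'
from h import *
for c in ['scene','side']:
    im=cv2.imread(f'pics/{c}0.png'); d=np.load(f'{c}_d.npy'); P=cloud(c,d)
    hsv=cv2.cvtColor(im,cv2.COLOR_BGR2HSV); ye=(hsv[...,0]>15)&(hsv[...,0]<35)&(hsv[...,1]>120)
    print(c)
    for n,xy,rad,z0,z1 in [('hubtop',(475,290),40,38,50),('hubfl',(475,290),50,8,16),('collar',(608,162),45,14,22),('roller',(587,310),40,26,34),('block',(440,175),60,23,33),('posttop',(578,-235),40,50,60),('guidetop',(577,-37),45,50,60),('tin',(754,142),50,80,90)]:
        p=band(P,xy,rad,z0,z1)
        if len(p)>5: print(n,len(p),'mean',np.round(p.mean(0),1),'rect',*rect(p))
    z=P[...,2]; m=(np.hypot(P[...,0]-575,P[...,1]+138)<260)
    s=P[ye&m&(z>14)&(z<22)&(P[...,0]>640)]; print('strip',len(s),rect(s),s.mean(0))
    g=P[m&(z>6)&(z<14)&(hsv[...,2]<110)&(P[...,1]<40)]; print('bed',len(g),rect(g),np.median(g[:,2]))
E
```

```text
scene
hubtop 88 mean [478.4 292.1  42.5] rect [477.8 291.3] [28.1 26.7] 28.1
hubfl 230 mean [482.9 292.5  11.1] rect [479.  292.2] [56.6 61.6] 5.1
collar 226 mean [609.5 165.   16.8] rect [608.9 164.4] [57.7 57.2] 8.0
roller 245 mean [587.3 310.8  29.2] rect [586.3 310.2] [47.1 43.1] 13.9
block 256 mean [441.6 175.1  26.7] rect [440.8 175. ] [34.5 70.2] 35.6
posttop 136 mean [ 581.9 -234.1   53.6] rect [ 581.3 -233.9] [36.7 37. ] 44.6
guidetop 270 mean [575.5 -33.7  53.7] rect [573.8 -33.8] [52.9 43.4] 3.4
tin 527 mean [758.4 145.8  83.9] rect [757.4 146. ] [57.5 59.7] 69.1
strip 474 (array([ 695.7, -129.9]), array([ 15.2, 300.7]), 2.0) [ 695.46744471 -121.51004216   16.7708326 ]
bed 6383 (array([ 574.1, -131.3]), array([465. , 307.6]), 2.3) 8.829648616967233
side
hubtop 35 mean [474.  283.8  43.9] rect [474.3 283.5] [27.5 25.9] 88.2
hubfl 88 mean [470.6 277.6  12.6] rect [472.5 281.8] [54.7 57.2] 64.4
collar 86 mean [607.4 157.4  17.5] rect [605.8 158.5] [57.1 57.9] 3.0
roller 70 mean [585.7 304.5  30.4] rect [586.4 307. ] [48.9 42.5] 63.6
block 120 mean [440.5 166.6  28.4] rect [440.7 168.6] [36.6 71.2] 33.8
posttop 109 mean [ 579.6 -240.9   55. ] rect [ 579.9 -240.1] [38.6 36.8] 36.2
guidetop 140 mean [572.1 -42.   55.5] rect [571.7 -40.2] [54.7 46.5] 3.8
tin 123 mean [755.  138.4  85.5] rect [755.1 140.1] [61.  56.3] 24.5
strip 244 (array([ 693.8, -137.6]), array([ 17.3, 297. ]), 1.8) [ 693.67231939 -146.99416586   18.06589616]
bed 4152 (array([ 567.6, -137.8]), array([317.8, 463.7]), 89.1) 10.76289961563458
```

>>> move_arm(
  steps=[
    [0, 0, 5, 0.027, -0.038, 0, 0.0854],
    [0, 0, 5, 0.027, -0.038, 0, 0.0854],
    [0, 0, 5, 0.027, -0.038, -0.01, 0.0854],
    [0, 0, 5, 0.027, -0.038, -0.01, 0.0854],
    [0, 0, 5.5, 0.027, -0.038, -0.01, 0.0854],
  ],
)

```text
clock: 1.65
eef_pos: [397.9, 403.5, 201.3]
tool_rot: [3.141, 0.001, -3.107]
force: [0.9, -0.4, 1.2]
width: 85.3
gripper_force: 0.0
```

>>> move_arm(
  steps=[
    [0, 0, 0, 0.027, -0.038, -0.01, 0.0854],
    [0, 0, 0, 0.027, -0.038, -0.01, 0.0854],
    [0, 0, 0, 0.024, -0.038, -0.01, 0.0854],
    [0, 0, 0, 0, 0, 0, 0.0854],
    [0, 0, 0, 0, 0, 0, 0.0854],
  ],
)

```text
clock: 2.15
eef_pos: [475.6, 289.6, 171.1]
tool_rot: [-3.141, -0.0, -3.115]
force: [-0.7, 0.9, -0.2]
width: 85.6
gripper_force: 0.0
```

```bash
python3 - <<'E'
from h import *
s=telemetry.read_state(); print(s['clock'],s['eef_pos'],s['tool_rot'],s['qpos'].round(2))
im,d=eyes.get_image('wrist'); cv2.imwrite('pics/w1.png',im); np.save('w1.npy',d); P=cloud('wrist',d)
for n in ['hub','collar','roller','block']:
    for q in finder.pinpoint('wrist',n)[:3]: print(n,round(q['confidence'],2),np.round(w('wrist',q['location'])))
for n,xy,rad,z0,z1 in [('hubtop',(476,288),40,38,50),('hubfl',(476,288),50,8,16),('collar',(608,162),45,14,22),('roller',(587,309),40,26,34),('block',(440,172),60,23,33)]:
    p=band(P,xy,rad,z0,z1)
    if len(p)>5: print(n,len(p),'mean',np.round(p.mean(0),1),'rect',*rect(p))
E
```

```text
2.15 [475.63888491 289.63730091 171.14615591] [-3.14139787e+00 -3.19293033e-04 -3.11475626e+00] [-0.54  0.57 -0.09  1.84  0.07  0.73  0.93]
hub 0.56 [472. 291.   1.]
collar 0.83 [698. 253.   1.]
collar 0.58 [518.  84.  -6.]
collar 0.57 [696. 370.   0.]
roller 0.89 [584. 313.  -1.]
block 0.92 [442. 177.   1.]
hubtop 790 mean [472.9 291.   43.5] rect [474.1 291.2] [29.8 28.7] 0.6
hubfl 1887 mean [470.  291.   12.2] rect [474.1 291.3] [61.4 61.2] 21.4
collar 163 mean [589.7 147.8  17.4] rect [590.8 147.2] [12.1 46.9] 44.1
roller 1180 mean [583.1 310.1  30.1] rect [584.6 310.5] [46.2 44. ] 1.5
block 2089 mean [438.7 175.8  28. ] rect [440. 174.] [32.8 70.8] 34.7
```

>>> move_arm(
  steps=[
    [0, 0, 0, -0.001, 0.001, -0.045, 0.07],
    [0, 0, 0, 0, 0, -0.045, 0.06],
    [0, 0, 0, 0, 0, -0.045, 0.06],
    [0, 0, 0, 0, 0, -0.018, 0.06],
    [0, 0, 0, 0, 0, 0, 0.05],
  ],
)

```text
clock: 2.9
eef_pos: [471.4, 291.9, 15.7]
tool_rot: [-3.139, -0.005, -3.109]
force: [-0.3, -0.0, -0.2]
width: 50.0
gripper_force: 0.0
```

>>> move_arm(
  steps=[
    [0, 0, 0, 0, 0, 0, 0.0],
    [0, 0, 0, 0, 0, 0, 0.0],
    [0, 0, 0, 0, 0, 0, 0.0],
    [0, 0, 0, 0, 0, 0, 0],
    [0, 0, 0, 0, 0, 0, 0],
  ],
)

```text
clock: 3.4
eef_pos: [474.6, 292.7, 19.7]
tool_rot: [3.14, 0.002, -3.111]
force: [-2.2, 0.2, 6.8]
width: 27.8
gripper_force: 60.5
```

>>> move_arm(
  steps=[
    [0, 0, 0, 0, 0, 0.02, 0],
    [0, 0, 0, 0, 0, 0.04, 0],
    [0, 0, 0, 0, 0, 0.045, 0],
    [0, 0, 0, 0.01, -0.02, 0.03, 0],
    [0, 0, 0, 0.01, -0.039, 0, 0],
  ],
)

```text
clock: 3.9
eef_pos: [496.8, 238.2, 158.1]
tool_rot: [3.134, 0.01, -3.105]
force: [1.7, -0.1, -5.3]
width: 28.0
gripper_force: 60.7
```

>>> move_arm(
  steps=[
    [0, 0, 0, 0.01, -0.043, 0, 0],
    [0, 0, 0, 0.01, -0.043, 0, 0],
    [0, 0, 0, 0.01, -0.043, 0, 0],
    [0, 0, 0, 0.01, -0.043, 0, 0],
    [0, 0, 0, 0.01, -0.043, 0, 0],
  ],
)

```text
clock: 4.4
eef_pos: [543.7, 16.0, 153.2]
tool_rot: [3.142, -0.0, -3.111]
force: [0.8, -0.8, -4.0]
width: 27.9
gripper_force: 60.7
```

>>> move_arm(
  steps=[
    [0, 0, 0, 0.01, -0.043, 0, 0],
    [0, 0, 0, 0.01, -0.043, 0, 0],
    [0, 0, 0, 0.01, -0.043, 0, 0],
    [0, 0, 0, 0.013, -0.026, 0, 0],
    [0, 0, 0, 0, 0, 0, 0],
  ],
)

```text
clock: 4.9
eef_pos: [587.7, -144.3, 153.0]
tool_rot: [-3.137, 0.002, -3.12]
force: [-0.3, -0.4, -5.1]
width: 28.0
gripper_force: 60.8
```

```bash
cat > bedm.py <<'E'
from h import *
def bed(tag):
    s=telemetry.read_state(); 
    im,d=eyes.get_image('wrist'); cv2.imwrite(f'pics/{tag}.png',im); np.save(f'{tag}.npy',d); P=cloud('wrist',d)
    hsv=cv2.cvtColor(im,cv2.COLOR_BGR2HSV); ye=(hsv[...,0]>15)&(hsv[...,0]<35)&(hsv[...,1]>110)
    print(s['clock'],s['eef_pos'].round(1),s['tool_rot'].round(3),s['force'].round(1),s['width'])
    Y=np.where(ye[...,None],P,np.nan)
    for n,a in [('post',(580,-237,45,50,60)),('postfl',(580,-237,45,14,22)),('guide',(573,-37,45,50,60))]:
        p=band(Y,a[:2],*a[2:])
        if len(p)>5: print(n,len(p),'mean',np.round(p.mean(0),1),'rect',*rect(p))
    z=P[...,2]; p=P[ye&(z>14)&(z<22)&(P[...,0]>660)&(abs(P[...,1]+137)<200)]
    if len(p)>5: print('strip',len(p),rect(p),np.polyfit(p[:,1],p[:,0],1))
    return im,d,P
E
python3 - <<'E'
from bedm import *
im,d,P=bed('w2')
for q in finder.pinpoint('wrist','hub')[:2]: print('hub',round(q['confidence'],2),np.round(w('wrist',q['location'])))
E
```

```text
4.9 [ 587.7 -144.3  153. ] [-3.137e+00  2.000e-03 -3.120e+00] [-0.3 -0.4 -5.1] 27.978575405515237
post 1263 mean [ 579.4 -232.    54.2] rect [ 580.1 -232.7] [38.4 39.3] 39.8
postfl 1016 mean [ 572.3 -223.    17.5] rect [ 576.4 -228.8] [59.4 48.3] 40.6
guide 2415 mean [570.7 -35.8  55. ] rect [571.7 -33.9] [49.8 44.6] 1.5
strip 1324 (array([ 693.8, -128.4]), array([ 13.3, 297.7]), 2.4) [-4.17540904e-02  6.87491842e+02]
hub 0.87 [ 588. -140.  133.]
hub 0.3 [ 575. -129.    3.]
```

View pics/w2.png

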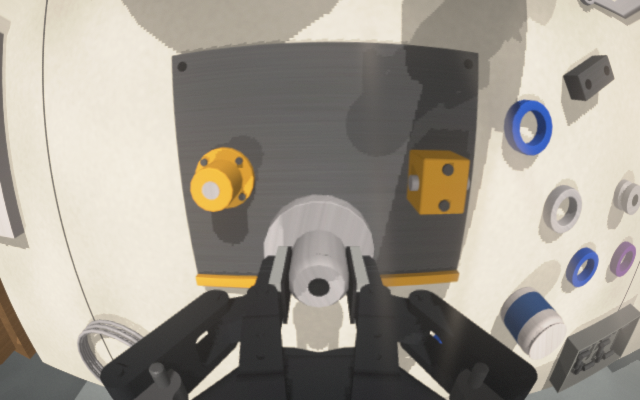

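The hub is held at about (318,260). The post is at (210,190) and the guide at (440,182). The strip runs along the bottom near row 280. Next I'll measure the held hub.

```bash
cat >> bedm.py <<'E'
def held(P,z0,z1,rad=60):
    s=telemetry.read_state()['eef_pos']; p=band(P,s,rad,z0,z1); return p
E
python3 - <<'E'
from bedm import *
im,d,P=bed('w3')
s=telemetry.read_state()['eef_pos']
p=band(P,s,45,125,200); print(np.histogram(p[:,2],bins=np.arange(125,200,3)))
for z0 in (140,143,146,149):
    q=p[(p[:,2]>z0)&(p[:,2]<z0+3)]
    if len(q)>5: print(z0,len(q),rect(q))
b=band(P,(576,-137),90,4,16); print('bedz',np.median(b[:,2]))
E
```

```text
5.0 [ 586.2 -137.7  152.8] [ 3.141e+00 -1.000e-03 -3.113e+00] [-0.4  1.  -5.2] 28.425778681565028
post 1257 mean [ 580.2 -234.4   54.7] rect [ 581.3 -235.6] [38.3 38.9] 75.1
postfl 1020 mean [ 573.3 -225.5   17.9] rect [ 577.9 -231. ] [59.8 48. ] 37.7
guide 2499 mean [572.  -38.3  55. ] rect [573.  -36.7] [50.1 44.6] 2.9
strip 1329 (array([ 694.9, -131.6]), array([ 13.3, 298.5]), 2.4) [-4.13742533e-02  6.88478597e+02]
(array([   0,    0,    8,  144,  138,  150, 3445,  262,  122,  145,  178,
        282,  283,  320,  358,  393,  870, 2085,  263,  294,  194,  510,
        223,  327]), array([125, 128, 131, 134, 137, 140, 143, 146, 149, 152, 155, 158, 161,
       164, 167, 170, 173, 176, 179, 182, 185, 188, 191, 194, 197]))
140 150 (array([ 563.9, -136.3]), array([52.9, 15.5]), 88.6)
143 3445 (array([ 573. , -137.3]), array([34.1, 61.1]), 2.3)
146 262 (array([ 571.6, -136. ]), array([30.1, 57.4]), 1.0)
149 122 (array([ 577.1, -137.2]), array([10.4, 27.6]), 2.6)
bedz 10.065479192290468
```

>>> move_arm(
  steps=[
    [0, 0, 0.5, -0.0095, 0.001, -0.03, 0],
    [0, 0, 0, 0, 0, -0.045, 0],
    [0, 0, 0, 0, 0, -0.03, 0],
    [0, 0, 0, 0, 0, 0, 0],
    [0, 0, 0, 0, 0, 0, 0],
  ],
)

```text
clock: 5.55
eef_pos: [577.5, -134.6, 48.6]
tool_rot: [3.141, -0.001, -3.101]
force: [0.2, -1.5, -4.2]
width: 27.9
gripper_force: 60.8
```

```bash
python3 - <<'E'
from bedm import *
im,d,P=bed('w4')
s=telemetry.read_state()['eef_pos']
p=band(P,s,45,20,80); print(np.histogram(p[:,2],bins=np.arange(20,80,2)))
for z0 in range(34,44,2):
    q=p[(p[:,2]>z0)&(p[:,2]<z0+2)]
    if len(q)>5: print(z0,len(q),rect(q))
E
```

```text
5.55 [ 577.5 -134.6   48.6] [ 3.141e+00 -1.000e-03 -3.101e+00] [ 0.2 -1.5 -4.2] 27.92272057261093
post 2394 mean [ 579.9 -235.    55.5] rect [ 582.  -237.2] [39.5 39.6] 74.3
postfl 2002 mean [ 573.1 -226.9   18.7] rect [ 578.7 -233.3] [59.1 47.9] 40.4
guide 4705 mean [572.2 -42.4  55.6] rect [574.7 -39.2] [50.2 44.8] 1.8
strip 334 (array([ 696. , -130.5]), array([ 13.7, 165.8]), 1.6) [-3.44665514e-02  6.91024775e+02]
(array([   0,    0,    0,    0,    1,   42,  116,   94,  102,   96, 2118,
       1514,   73,   85,   96,   97,  105,  140,  210,  186,  204,  223,
        237,  237,  280,  563, 1339, 1052,  172]), array([20, 22, 24, 26, 28, 30, 32, 34, 36, 38, 40, 42, 44, 46, 48, 50, 52,
       54, 56, 58, 60, 62, 64, 66, 68, 70, 72, 74, 76, 78]))
34 94 (array([ 556.9, -135.5]), array([53.9, 16.1]), 88.9)
36 102 (array([ 556.4, -133.7]), array([53.2, 15.4]), 85.9)
38 96 (array([ 556.2, -136.1]), array([15.3, 52.4]), 0.4)
40 2118 (array([ 565.5, -136.5]), array([34.3, 61. ]), 2.8)
42 1514 (array([ 565.2, -136.4]), array([32.9, 60.6]), 2.9)
```

>>> move_arm(
  steps=[
    [0, 0, 0, -0.0005, -0.001, -0.012, 0],
    [0, 0, 0, 0, 0, -0.004, 0],
    [0, 0, 0, 0, 0, -0.002, 0],
    [0, 0, 0, 0, 0, 0, 0],
    [0, 0, 0, 0, 0, 0, 0],
  ],
)

```text
clock: 6.1
eef_pos: [577.1, -137.1, 30.5]
tool_rot: [3.142, 0.0, -3.103]
force: [-0.3, -0.7, -4.2]
width: 28.1
gripper_force: 60.8
```

>>> move_arm(
  steps=[
    [0, 0, 0, 0, 0, -0.001, 0],
    [0, 0, 0, 0, 0, 0, 0],
  ],
)

```text
clock: 6.3
eef_pos: [577.3, -137.1, 29.8]
tool_rot: [-3.141, 0.001, -3.103]
force: [-0.1, 0.8, -0.8]
width: 28.1
gripper_force: 61.1
```

>>> move_arm(
  steps=[
    [0, 0, 0, 0, 0, -0.0005, 0],
    [0, 0, 0, 0, 0, 0, 0],
  ],
)

```text
clock: 6.5
eef_pos: [577.3, -137.2, 29.7]
tool_rot: [-3.141, 0.001, -3.103]
force: [-1.5, 0.3, 5.5]
width: 27.7
gripper_force: 61.9
```

>>> move_arm(
  steps=[
    [0, 0, 0, 0, 0, 0, 0.05],
    [0, 0, 0, 0, 0, 0, 0.055],
    [0, 0, 0, 0, 0, 0.01, 0.055],
    [0, 0, 0, 0, 0, 0.03, 0.055],
    [0, 0, 0, 0, 0, 0.045, 0.06],
  ],
)

```text
clock: 7.0
eef_pos: [575.2, -136.7, 113.2]
tool_rot: [3.14, -0.005, -3.102]
force: [1.1, 0.0, -0.2]
width: 59.9
gripper_force: 0.0
```

>>> move_arm(
  steps=[
    [0, 0, 0, -0.025, 0, 0.045, 0.0854],
    [0, 0, 0, -0.025, 0, 0.045, 0.0854],
    [0, 0, 0, -0.025, 0, 0.045, 0.0854],
    [0, 0, 0, 0, 0, 0, 0.0854],
    [0, 0, 0, 0, 0, 0, 0.0854],
  ],
)

```text
clock: 7.5
eef_pos: [504.6, -137.4, 246.8]
tool_rot: [-3.14, 0.004, -3.103]
force: [-0.7, -0.7, 0.6]
width: 85.3
gripper_force: 0.0
```

```bash
cat >> bedm.py <<'E'
def circ(P,xy,rad,z0,z1):
    p=band(P,xy,rad,z0,z1)[:,:2].astype(np.float32); h=cv2.convexHull(p)
    c,r=cv2.minEnclosingCircle(h); return len(p),np.round(c,1),round(r,1),rect(p)
E
python3 - <<'E'
from bedm import *
im,d,P=bed('w5')
print('spig',circ(P,(577,-137),30,50,58)); print('fl',circ(P,(577,-137),45,19,26))
E
```

```text
7.5 [ 504.6 -137.4  246.8] [-3.14   0.004 -3.103] [-0.7 -0.7  0.6] 85.26217645756898
post 601 mean [ 579.1 -236.1   53. ] rect [ 580.1 -236.8] [39.1 38.7] 42.8
postfl 545 mean [ 569.3 -230.8   16.6] rect [ 575.2 -233.7] [59.5 49.7] 60.1
guide 1213 mean [571.3 -38.2  53.4] rect [572.3 -37.4] [50.4 44.1] 1.4
strip 1151 (array([ 694.1, -130. ]), array([ 14. , 252.6]), 2.1) [-3.79504781e-02  6.88538401e+02]
spig (355, array([ 576.8, -137.4]), 14.5, (array([ 576.6, -137.1]), array([26.8, 25.6]), 52.4))
fl (1038, array([ 576.8, -136.9]), 31.4, (array([ 576.9, -136.8]), array([60.6, 61.2]), 62.9))
```

>>> move_arm(
  steps=[
    [0, 0, 0, 0.015, 0.043, 0, 0.0854],
    [0, 0, 0, 0.015, 0.043, 0, 0.0854],
    [0, 0, 0, 0.015, 0.043, -0.01, 0.0854],
    [0, 0, 0, 0.015, 0.043, -0.015, 0.0854],
    [0, 0, 0, 0.015, 0.043, -0.015, 0.0854],
  ],
)

```text
clock: 8.05
eef_pos: [579.2, 79.9, 202.6]
tool_rot: [-3.141, -0.002, -3.102]
force: [1.4, -0.8, 0.8]
width: 85.3
gripper_force: 0.0
```

>>> move_arm(
  steps=[
    [0, 0, 0, 0.015, 0.043, -0.015, 0.0854],
    [0, 0, 0, 0.013, 0.041, -0.02, 0.0854],
    [0, 0, 0, 0, 0, 0, 0.0854],
    [0, 0, 0, 0, 0, 0, 0.0854],
    [0, 0, 0, 0, 0, 0, 0.0854],
  ],
)

```text
clock: 8.55
eef_pos: [606.8, 160.4, 168.8]
tool_rot: [-3.14, -0.002, -3.104]
force: [-0.2, -1.0, 0.2]
width: 85.2
gripper_force: 0.0
```

```bash
python3 - <<'E'
from bedm import *
im,d,P=bed('w6')
print('collar',circ(P,(608,162),40,14,22)); print('bore hist',len(band(P,(608,162),15,-5,5)))
print('roller',circ(P,(585,310),35,26,33)); print('block',rect(band(P,(440,174),55,24,32)))
E
```

```text
8.55 [606.8 160.4 168.8] [-3.140e+00 -2.000e-03 -3.104e+00] [-0.2 -1.   0.2] 85.22230117196975
post 342 mean [ 580.9 -232.8   54.5] rect [ 581.2 -236.6] [38.6 38.3] 87.5
postfl 411 mean [ 579.4 -223.8   18. ] rect [ 580.8 -230.9] [58.6 51. ] 4.4
guide 1650 mean [573.7 -34.8  55.1] rect [574.2 -37.5] [49.6 46. ] 1.9
strip 1530 (array([ 695.5, -132.9]), array([ 13.5, 298.9]), 2.1) [-3.77359506e-02  6.89754617e+02]
collar (1655, array([608.2, 161. ]), 30.1, (array([607.9, 160.8]), array([58.3, 57.9]), 2.3))
bore hist 627
roller (1403, array([586.3, 307.7]), 23.6, (array([586.5, 306.9]), array([45.6, 45. ]), 34.9))
block (array([441.1, 171.3]), array([32.8, 70.4]), 34.2)
```

View pics/w6.png

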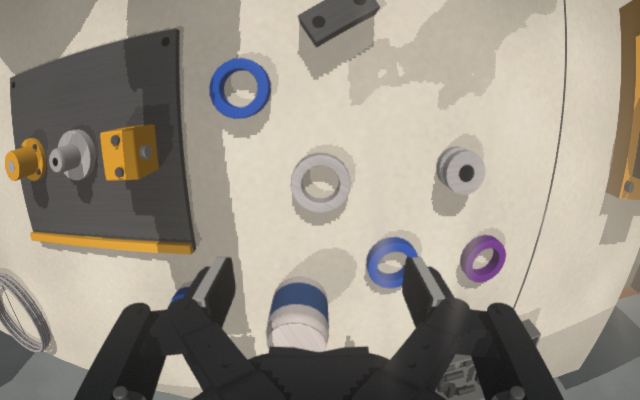

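The steel collar is at (320,183) with clear room at both finger sides; the hub stands on the bed at (75,155).

>>> move_arm(
  steps=[
    [0, 0, 0, 0.001, 0.0005, -0.045, 0.0854],
    [0, 0, 0, 0, 0, -0.045, 0.0854],
    [0, 0, 0, 0, 0, -0.045, 0.0854],
    [0, 0, 0, 0, 0, -0.028, 0.0854],
    [0, 0, 0, 0, 0, -0.003, 0.0854],
  ],
)

```text
clock: 9.1
eef_pos: [605.5, 159.7, 0.7]
tool_rot: [-3.139, -0.006, -3.105]
force: [-0.4, -0.2, -0.4]
width: 85.0
gripper_force: 0.0
```

>>> move_arm(
  steps=[
    [0, 0, 0, 0, 0, 0, 0.07],
    [0, 0, 0, 0, 0, 0, 0.05],
    [0, 0, 0, 0, 0, 0, 0.0],
    [0, 0, 0, 0, 0, 0, 0],
    [0, 0, 0, 0, 0, 0, 0],
  ],
)

```text
clock: 9.6
eef_pos: [609.8, 162.1, 7.1]
tool_rot: [3.141, 0.004, -3.104]
force: [-1.9, -0.8, 6.6]
width: 57.0
gripper_force: 62.9
```

>>> move_arm(
  steps=[
    [0, 0, 0, 0, 0, 0, 0.07],
    [0, 0, 0, 0, 0, 0, 0.07],
    [0, 0, 0, 0, 0, 0.005, 0.07],
    [0, 0, 0, 0, 0, 0, 0.07],
    [0, 0, 0, 0, 0, 0, 0.07],
  ],
)

```text
clock: 10.1
eef_pos: [608.3, 162.6, 9.3]
tool_rot: [3.141, 0.001, -3.103]
force: [-0.1, -0.2, -0.4]
width: 70.0
gripper_force: 0.0
```

>>> move_arm(
  steps=[
    [0, 0, 0, 0, 0, 0, 0.05],
    [0, 0, 0, 0, 0, 0, 0.0],
    [0, 0, 0, 0, 0, 0, 0],
    [0, 0, 0, 0, 0, 0, 0],
    [0, 0, 0, 0, 0, 0, 0],
  ],
)

```text
clock: 10.6
eef_pos: [608.1, 162.3, 10.2]
tool_rot: [-3.141, 0.0, -3.103]
force: [-2.6, -0.7, 11.2]
width: 56.0
gripper_force: 61.2
```

>>> move_arm(
  steps=[
    [0, 0, 0, 0, 0, 0, 0.07],
    [0, 0, 0, 0, 0, 0, 0.07],
    [0, 0, 0, 0, 0, -0.0055, 0.07],
    [0, 0, 0, 0, 0, 0, 0.07],
    [0, 0, 0, 0, 0, 0, 0.05],
  ],
)

```text
clock: 11.1
eef_pos: [607.7, 162.3, 3.3]
tool_rot: [-3.141, -0.001, -3.103]
force: [-7.8, -2.6, 17.7]
width: 57.9
gripper_force: 61.4
```

>>> move_arm(
  steps=[
    [0, 0, 0, 0, 0, 0, 0.0],
    [0, 0, 0, 0, 0, 0, 0],
    [0, 0, 0, 0, 0, 0, 0],
    [0, 0, 0, 0, 0, 0.015, 0],
    [0, 0, 0, 0, 0, 0.04, 0],
  ],
)

```text
clock: 11.6
eef_pos: [605.1, 161.5, 55.8]
tool_rot: [-3.14, -0.008, -3.102]
force: [0.2, -0.5, -1.8]
width: 57.5
gripper_force: 65.2
```

>>> move_arm(
  steps=[
    [0, 0, 0, 0, 0, 0.045, 0],
    [0, 0, 0, 0, 0, 0.045, 0],
    [0, 0, 0, 0, 0, 0, 0],
    [0, 0, 0, 0, 0, 0, 0],
    [0, 0, 0, 0, 0, 0, 0],
  ],
)

```text
clock: 12.1
eef_pos: [606.8, 161.8, 147.2]
tool_rot: [-3.141, -0.003, -3.103]
force: [-0.3, -0.4, -2.9]
width: 57.2
gripper_force: 65.3
```

```bash
python3 - <<'E'
from bedm import *
im,d,P=bed('w7')
s=telemetry.read_state()['eef_pos']
p=band(P,s,34,100,190); h,b=np.histogram(p[:,2],bins=np.arange(100,190,3)); print(list(zip(b,h)))
E
```

```text
12.1 [606.8 161.8 147.2] [-3.141e+00 -3.000e-03 -3.103e+00] [-0.3 -0.4 -2.9] 57.24412227677105
post 203 mean [ 582.7 -225.3   53.3] rect [ 583.6 -226.4] [19.8 37.7] 75.9
postfl 426 mean [ 579.1 -223.9   17.4] rect [ 580.2 -231.6] [58.2 49.9] 8.2
guide 1745 mean [572.9 -34.4  54.2] rect [573.6 -37.3] [49.5 45.9] 2.3
strip 1491 (array([ 695. , -131.9]), array([ 13.1, 298.8]), 2.1) [-3.61569941e-02  6.89578989e+02]
[(np.int64(100), np.int64(0)), (np.int64(103), np.int64(0)), (np.int64(106), np.int64(0)), (np.int64(109), np.int64(0)), (np.int64(112), np.int64(0)), (np.int64(115), np.int64(0)), (np.int64(118), np.int64(0)), (np.int64(121), np.int64(0)), (np.int64(124), np.int64(0)), (np.int64(127), np.int64(0)), (np.int64(130), np.int64(0)), (np.int64(133), np.int64(0)), (np.int64(136), np.int64(0)), (np.int64(139), np.int64(0)), (np.int64(142), np.int64(98)), (np.int64(145), np.int64(395)), (np.int64(148), np.int64(452)), (np.int64(151), np.int64(498)), (np.int64(154), np.int64(533)), (np.int64(157), np.int64(1228)), (np.int64(160), np.int64(5063)), (np.int64(163), np.int64(163)), (np.int64(166), np.int64(158)), (np.int64(169), np.int64(170)), (np.int64(172), np.int64(176)), (np.int64(175), np.int64(201)), (np.int64(178), np.int64(207)), (np.int64(181), np.int64(196)), (np.int64(184), np.int64(233))]
```

View pics/w7.png

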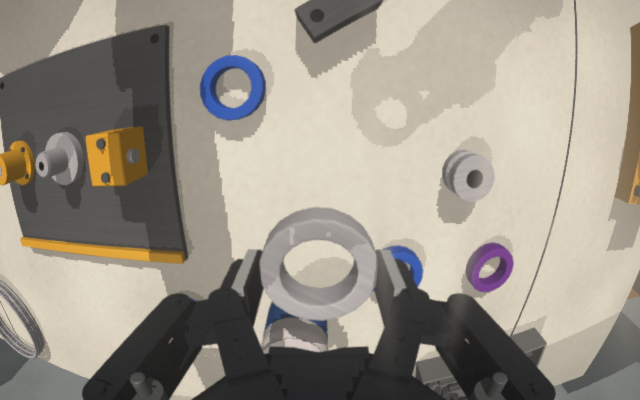

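The collar is held level at about (320,265). Now I check its tilt and centre.

```bash
cat >> bedm.py <<'E'
def top(P,s,rad,z0,z1):
    p=band(P,s,rad,z0,z1); A=np.c_[p[:,:2]-s[:2],np.ones(len(p))]
    for _ in range(4):
        k=np.linalg.lstsq(A,p[:,2],rcond=None)[0]; m=abs(A@k-p[:,2])<1.5; A,p=A[m],p[m]
    return 'tilt',k[:2].round(3),'z',round(k[2],1),len(p),circ(p[None],s,rad,z0,z1)
E
python3 - <<'E'
from bedm import *
P=cloud('wrist',np.load('w7.npy')); s=telemetry.read_state()['eef_pos']; print(s,top(P,s,38,155,166))
E
```

```text
[606.68195723 161.83846737 146.68401187] ('tilt', array([-0.003, -0.   ]), 'z', np.float64(160.7), 5620, (5620, array([601.1, 162. ]), 37.0, (array([606.2, 159.2]), array([64.2, 59.8]), 54.3)))
```

>>> move_arm(
  steps=[
    [0, 0, 0, -0.005, -0.043, 0, 0],
    [0, 0, 0, -0.005, -0.043, 0, 0],
    [0, 0, 0, -0.005, -0.043, 0, 0],
    [0, 0, 0, -0.005, -0.043, 0, 0],
    [0, 0, 0, -0.005, -0.043, 0, 0],
  ],
)

```text
clock: 12.65
eef_pos: [581.6, -54.2, 146.6]
tool_rot: [3.141, -0.003, -3.102]
force: [0.5, -0.5, -2.8]
width: 57.6
gripper_force: 65.3
```

>>> move_arm(
  steps=[
    [0, 0, 0, -0.005, -0.043, 0, 0],
    [0, 0, 0, 0, -0.041, 0, 0],
    [0, 0, 0, 0, 0, -0.04, 0],
    [0, 0, 0, 0, 0, 0, 0],
    [0, 0, 0, 0, 0, 0, 0],
  ],
)

```text
clock: 13.15
eef_pos: [576.8, -135.6, 106.9]
tool_rot: [3.14, -0.004, -3.102]
force: [0.5, 0.8, -2.4]
width: 57.5
gripper_force: 65.9
```

```bash
python3 - <<'E'
from bedm import *
im,d,P=bed('w8')
s=telemetry.read_state()['eef_pos']; print(top(P,s,34,113,127))
p=band(P,s,45,116,124); q=p[abs(p[:,1]-s[1])<6]; q2=band(P,s,45,100,116);q2=q2[abs(q2[:,1]-s[1])<6]
print('front edge x',np.percentile(q[:,0],[1,3,97,99]), np.percentile(q2[:,0],[2,50]))
r=p[abs(p[:,0]-(s[0]-5))<5]; print('y edges',np.percentile(r[:,1],[1,99]))
# inner bore edge
t=band(P,s,40,118.5,123); h=np.histogram(q[:,0]-s[0],bins=np.arange(-40,40,2)); print(h[0])
print('hub spigot thru bore',circ(P,(577,-137),16,50,58), 'fl',circ(P,(577,-137),34,19,26))
E
```

```text
13.15 [ 576.8 -135.6  106.9] [ 3.14  -0.004 -3.102] [ 0.5  0.8 -2.4] 57.51724904594452
post 1677 mean [ 581.  -235.1   55.8] rect [ 582.8 -236.8] [39.  39.2] 58.1
postfl 1327 mean [ 573.9 -226.8   19. ] rect [ 578.9 -232.8] [59.  48.1] 42.2
guide 3228 mean [573.2 -40.5  55.9] rect [574.9 -38.1] [50.2 44.4] 2.3
strip 1147 (array([ 696.4, -130.7]), array([ 13.7, 125. ]), 2.2) [-3.87405643e-02  6.91092600e+02]
('tilt', array([0.002, 0.002]), 'z', np.float64(122.0), 4784, (4784, array([ 575.7, -135.2]), 33.2, (array([ 578.6, -136.3]), array([60.8, 59.3]), 52.2)))
front edge x [549.29121833 549.51761822 607.02682233 608.10116706] [549.27781211 597.2635478 ]
y edges [-176.86891798  -95.91816779]
[  0   0   0   0   0 124 123 112 102 108  86   6   0   0   0   0   0   0
   0   0   0   0   0   0   0   0   0   0   0 118 124  64  68  56  57  11
   0   0   0]
hub spigot thru bore (187, array([ 571.3, -138.5]), 11.8, (array([ 568. , -138.9]), array([ 6.6, 23.5]), 6.7)) fl (2241, array([ 579.5, -137.6]), 31.1, (array([ 577. , -137.6]), array([58.8, 57.8]), 50.1))
```

View pics/w8.png

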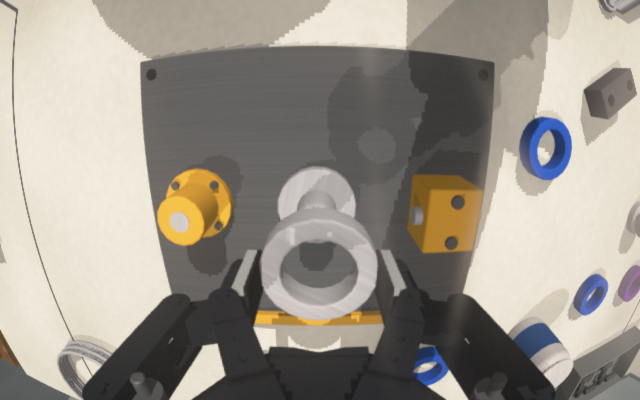

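The collar at (319,260) sits above the hub, whose flange shows at (316,190); nearly aligned.

>>> move_arm(
  steps=[
    [0, 0, 0, 0.0005, -0.0015, -0.02, 0],
    [0, 0, 0, 0, 0, -0.02, 0],
    [0, 0, 0, 0, 0, -0.005, 0],
    [0, 0, 0, 0, 0, 0, 0],
    [0, 0, 0, 0, 0, 0, 0],
  ],
)

```text
clock: 13.7
eef_pos: [579.7, -137.6, 64.7]
tool_rot: [-3.141, 0.002, -3.102]
force: [-0.9, -0.2, -2.4]
width: 57.6
gripper_force: 65.9
```

```bash
python3 - <<'E'
from bedm import *
im,d,P=bed('w9')
s=telemetry.read_state()['eef_pos']; print(top(P,s,34,70,83))
p=band(P,s,45,73,82); q=p[abs(p[:,1]-s[1])<6]
print('x edges',np.percentile(q[:,0],[1,99]))
r=p[abs(p[:,0]-(s[0]))<4]; print(np.histogram(r[:,1]-s[1],bins=np.arange(-32,34,2))[0])
print('hub spigot',circ(P,s,18,48,60), 'fl',circ(P,s,34,19,26))
cv2.imwrite('pics/w9c.png',cv2.resize(im[130:350,200:440],None,fx=2.5,fy=2.5))
E
```

```text
13.7 [ 579.7 -137.6   64.7] [-3.141e+00  2.000e-03 -3.102e+00] [-0.9 -0.2 -2.4] 57.58521901993991
post 2181 mean [ 579.2 -235.2   54.6] rect [ 581.  -237.5] [39.8 39.3] 81.7
postfl 1807 mean [ 572.3 -227.1   17.9] rect [ 577.5 -232.8] [59.1 47.9] 39.2
guide 4185 mean [571.5 -41.5  54.8] rect [573.9 -38.8] [51.1 44.4] 2.3
strip 1053 (array([ 694.7, -133.8]), array([ 13.2, 275.8]), 2.0) [-3.17764523e-02  6.88310946e+02]
('tilt', array([0.005, 0.   ]), 'z', np.float64(78.6), 4894, (4894, array([ 577.6, -138. ]), 33.4, (array([ 580.2, -139. ]), array([60.6, 59.7]), 51.1)))
x edges [550.88739968 609.51466519]
[ 0 63 54 53 56 55 36  0  0  0  0  0  0  0  0  0  0  0  0  0  0  0  0  0
  3 67 49 55 53 55 17  0]
hub spigot (1006, array([ 581.4, -137.8]), 14.1, (array([ 582.7, -138.2]), array([27.7, 19.7]), 76.2)) fl (2611, array([ 578., -138.]), 31.2, (array([ 577. , -137.9]), array([59.5, 61. ]), 0.0))
```

View pics/w9c.png

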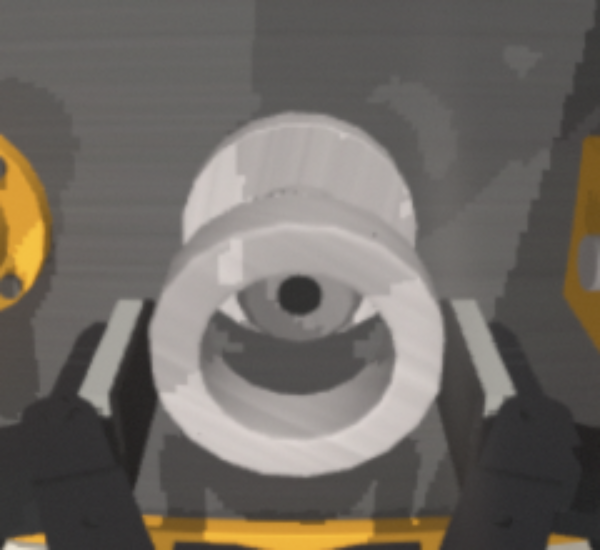

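>>> move_arm(
  steps=[
    [0, 0, 0, -0.002, 0, 0, 0],
    [0, 0, 0, 0, 0, -0.01, 0],
    [0, 0, 0, 0, 0, -0.01, 0],
    [0, 0, 0, 0, 0, 0, 0],
  ],
)

```text
clock: 14.15
eef_pos: [575.1, -137.9, 41.6]
tool_rot: [3.141, -0.003, -3.103]
force: [0.3, 0.7, -2.4]
width: 57.4
gripper_force: 65.9
```

>>> move_arm(
  steps=[
    [0, 0, 0, 0, 0, -0.01, 0],
    [0, 0, 0, 0, 0, -0.005, 0],
    [0, 0, 0, 0, 0, 0, 0],
    [0, 0, 0, 0, 0, 0, 0],
  ],
)

```text
clock: 14.55
eef_pos: [576.5, -138.0, 28.2]
tool_rot: [3.141, -0.0, -3.103]
force: [-0.8, -0.2, -1.8]
width: 57.7
gripper_force: 65.9
```

>>> move_arm(
  steps=[
    [0, 0, 0, 0, 0, -0.002, 0],
    [0, 0, 0, 0, 0, 0, 0],
    [0, 0, 0, 0, 0, 0, 0],
  ],
)

```text
clock: 14.85
eef_pos: [576.7, -138.1, 26.6]
tool_rot: [-3.142, 0.0, -3.103]
force: [0.3, -0.4, -2.0]
width: 57.5
gripper_force: 65.9
```

>>> move_arm(
  steps=[
    [0, 0, 0, 0, 0, -0.001, 0],
    [0, 0, 0, 0, 0, 0, 0],
  ],
)

```text
clock: 15.05
eef_pos: [576.8, -138.2, 25.8]
tool_rot: [-3.141, 0.001, -3.103]
force: [0.8, -0.1, 0.5]
width: 57.3
gripper_force: 66.1
```

>>> move_arm(
  steps=[
    [0, 0, 0, 0, 0, 0, 0.065],
    [0, 0, 0, 0, 0, 0, 0.075],
    [0, 0, 0, 0, 0, 0.005, 0.08],
    [0, 0, 0, 0, 0, 0.03, 0.08],
    [0, 0, 0, 0, 0, 0.045, 0.08],
  ],
)

```text
clock: 15.55
eef_pos: [574.6, -137.7, 104.4]
tool_rot: [3.14, -0.005, -3.102]
force: [0.3, -0.5, 0.4]
width: 80.1
gripper_force: 0.0
```

>>> move_arm(
  steps=[
    [0, 0, 0, -0.025, 0, 0.045, 0.0854],
    [0, 0, 0, -0.025, 0, 0.045, 0.0854],
    [0, 0, 0, -0.025, 0, 0.04, 0.0854],
    [0, 0, 0, 0, 0, 0, 0.0854],
    [0, 0, 0, 0, 0, 0, 0.0854],
  ],
)

```text
clock: 16.05
eef_pos: [503.5, -138.5, 234.3]
tool_rot: [-3.14, 0.003, -3.103]
force: [1.1, 0.3, -0.3]
width: 85.6
gripper_force: 0.0
```

```bash
python3 - <<'E'
from bedm import *
im,d,P=bed('w10')
print('spig',circ(P,(577,-137),14,50,58)); print('collar',top(P,np.array((577,-137,0)),33,35,44)); 
cv2.imwrite('pics/w10c.png',cv2.resize(im[100:300,180:460],None,fx=2.5,fy=2.5))
E
```

```text
16.05 [ 503.5 -138.5  234.3] [-3.140e+00  3.000e-03 -3.103e+00] [ 1.1  0.3 -0.3] 85.60815472821582
post 638 mean [ 579.2 -236.1   53.1] rect [ 580.5 -236.5] [39.4 39. ] 59.6
postfl 555 mean [ 569.4 -230.6   16.5] rect [ 575.  -233.9] [58.5 48.1] 61.5
guide 1267 mean [571.4 -38.5  53.5] rect [572.9 -37.5] [50.3 44.7] 1.6
strip 1152 (array([ 694. , -131.1]), array([ 13.4, 252.7]), 2.3) [-4.01769689e-02  6.88406939e+02]
spig (376, array([ 577. , -136.8]), 13.8, (array([ 576.5, -136.8]), array([24.8, 26.8]), 1.2))
collar ('tilt', array([-0.003,  0.004]), 'z', np.float64(38.3), 996, (996, array([ 577. , -138.2]), 30.3, (array([ 576.4, -138.3]), array([58.5, 59.3]), 66.0)))
```

View pics/w10c.png

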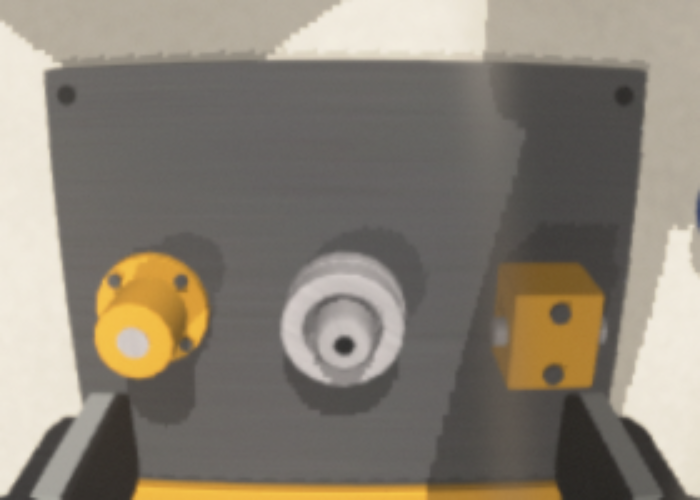

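The collar is seated around the spigot at (344,320), flat. Next is the roller.

>>> move_arm(
  steps=[
    [0, 0, 0, 0.008, 0.045, 0, 0.0854],
    [0, 0, 0, 0.008, 0.045, 0, 0.0854],
    [0, 0, 0, 0.008, 0.045, 0, 0.0854],
    [0, 0, 0, 0.008, 0.045, 0, 0.0854],
    [0, 0, 0, 0.008, 0.045, 0, 0.0854],
  ],
)

```text
clock: 16.6
eef_pos: [542.9, 89.0, 230.9]
tool_rot: [-3.142, -0.003, -3.102]
force: [0.8, -0.0, 0.7]
width: 85.0
gripper_force: 0.0
```

>>> move_arm(
  steps=[
    [0, 0, 0, 0.008, 0.045, 0, 0.0854],
    [0, 0, 0, 0.008, 0.045, -0.01, 0.0854],
    [0, 0, 0, 0.008, 0.045, -0.015, 0.0854],
    [0, 0, 0, 0.008, 0.045, -0.02, 0.0854],
    [0, 0, 0, 0.008, 0.04, -0.02, 0.0854],
  ],
)

```text
clock: 17.1
eef_pos: [582.3, 309.9, 164.7]
tool_rot: [-3.141, -0.003, -3.101]
force: [0.7, 0.2, 0.7]
width: 85.2
gripper_force: 0.0
```

>>> move_arm(
  steps=[
    [0, 0, 0, 0, 0, 0, 0.0854],
    [0, 0, 0, 0, 0, 0, 0.0854],
    [0, 0, 0, 0, 0, 0, 0.0854],
  ],
)

```text
clock: 17.4
eef_pos: [583.2, 305.3, 166.7]
tool_rot: [-3.14, -0.001, -3.104]
force: [-0.8, -0.4, 0.5]
width: 85.6
gripper_force: 0.0
```

```bash
python3 - <<'E'
from bedm import *
im,d,P=bed('w11')
print('roller',circ(P,(585,309),35,26,33)); print('block',rect(band(P,(440,174),55,24,32)))
E
```

```text
17.4 [583.2 305.3 166.7] [-3.140e+00 -1.000e-03 -3.104e+00] [-0.8 -0.4  0.5] 85.59193326210932
guide 815 mean [572.9 -33.2  54.8] rect [573.8 -37.3] [49.8 46.4] 2.0
strip 804 (array([ 695.3, -118.5]), array([ 14. , 271.9]), 2.2) [-3.53343685e-02  6.90050464e+02]
roller (1781, array([586.2, 307.9]), 23.4, (array([585.8, 307.7]), array([44.8, 45.5]), 3.8))
block (array([440.8, 172.1]), array([33.4, 70.7]), 34.6)
```

>>> move_arm(
  steps=[
    [0, 0, 0, 0.003, 0.0025, -0.045, 0.075],
    [0, 0, 0, 0, 0, -0.045, 0.07],
    [0, 0, 0, 0, 0, -0.045, 0.07],
    [0, 0, 0, 0, 0, -0.027, 0.07],
    [0, 0, 0, 0, 0, 0, 0.07],
  ],
)

```text
clock: 17.95
eef_pos: [583.8, 305.9, 2.3]
tool_rot: [-3.137, -0.006, -3.105]
force: [-1.2, 0.2, 0.4]
width: 70.2
gripper_force: 0.0
```

>>> move_arm(
  steps=[
    [0, 0, 0, 0, 0, 0, 0.05],
    [0, 0, 0, 0, 0, 0, 0.0],
    [0, 0, 0, 0, 0, 0, 0],
    [0, 0, 0, 0, 0, 0, 0],
    [0, 0, 0, 0, 0, 0, 0],
  ],
)

```text
clock: 18.45
eef_pos: [588.0, 309.8, 8.7]
tool_rot: [3.14, 0.004, -3.103]
force: [0.2, -1.3, 7.7]
width: 43.3
gripper_force: 62.1
```

>>> move_arm(
  steps=[
    [0, 0, 0, 0, 0, 0.02, 0],
    [0, 0, 0, 0, 0, 0.045, 0],
    [0, 0, 0, 0, 0, 0.045, 0],
    [0, 0, 0, 0.007, -0.044, 0.03, 0],
    [0, 0, 0, 0.007, -0.044, 0, 0],
  ],
)

```text
clock: 18.95
eef_pos: [602.2, 227.9, 149.8]
tool_rot: [3.136, 0.01, -3.098]
force: [1.4, -0.7, -3.3]
width: 44.0
gripper_force: 62.3
```

>>> move_arm(
  steps=[
    [0, 0, 0, 0.007, -0.044, 0, 0],
    [0, 0, 0, 0.007, -0.044, 0, 0],
    [0, 0, 0, 0.007, -0.044, 0, 0],
    [0, 0, 0, 0.007, -0.044, 0, 0],
    [0, 0, 0, 0.007, -0.044, 0, 0],
  ],
)

```text
clock: 19.45
eef_pos: [634.5, 2.7, 144.5]
tool_rot: [-3.142, 0.001, -3.102]
force: [-0.0, 0.5, -2.8]
width: 43.8
gripper_force: 62.2
```

>>> move_arm(
  steps=[
    [0, 0, 0, 0.007, -0.044, 0, 0],
    [0, 0, 0, 0.007, -0.044, 0, 0],
    [0, 0, 0, 0.007, -0.046, 0, 0],
    [0, 0, 0, 0, 0, 0, 0],
    [0, 0, 0, 0, 0, 0, 0],
  ],
)

```text
clock: 19.95
eef_pos: [655.0, -131.9, 144.0]
tool_rot: [-3.141, -0.0, -3.107]
force: [-0.7, 1.3, -2.6]
width: 43.8
gripper_force: 62.3
```

```bash
cat >> bedm.py <<'E'
def edges(P,s,z0,z1,half=4,rad=45):
    p=band(P,s,rad,z0,z1); q=p[abs(p[:,1]-s[1])<half]; r=p[abs(p[:,0]-s[0])<half]
    f=lambda a: np.percentile(a,[1,99]).round(1) if len(a) else None
    return f(q[:,0]),f(r[:,1])
E
python3 - <<'E'
from bedm import *
im,d,P=bed('w12'); s=telemetry.read_state()['eef_pos']
p=band(P,s,30,130,200); h,b=np.histogram(p[:,2],bins=np.arange(130,200,3)); print(list(zip(b.tolist(),h.tolist())))
print('spig',circ(P,(577,-137),14,50,58)); print('collar',circ(P,(577,-137),33,36,44))
E
```

```text
19.95 [ 655.  -131.9  144. ] [-3.141 -0.    -3.107] [-0.7  1.3 -2.6] 43.76776330678378
post 1467 mean [ 581.9 -233.1   54.7] rect [ 582.  -234.4] [39.4 38.6] 56.8
postfl 1174 mean [ 580.9 -222.8   17.9] rect [ 581.3 -228.6] [59.4 48.2] 3.5
guide 2979 mean [574.  -37.4  55.2] rect [574.1 -35.5] [49.7 44.9] 2.1
strip 2619 (array([ 695.1, -129.7]), array([ 13. , 298.9]), 2.3) [-4.15371428e-02  6.89230198e+02]
[(130, 0), (133, 30), (136, 160), (139, 144), (142, 181), (145, 570), (148, 70), (151, 93), (154, 185), (157, 309), (160, 322), (163, 5715), (166, 926), (169, 178), (172, 214), (175, 213), (178, 227), (181, 555), (184, 174), (187, 111), (190, 118), (193, 144), (196, 163)]
spig (1008, array([ 577., -137.]), 14.0, (array([ 577.6, -136.4]), array([26.6, 26.3]), 2.1))
collar (2602, array([ 578.1, -136.2]), 30.2, (array([ 577.8, -136.5]), array([58.9, 59.5]), 2.6))
```

View pics/w12.png

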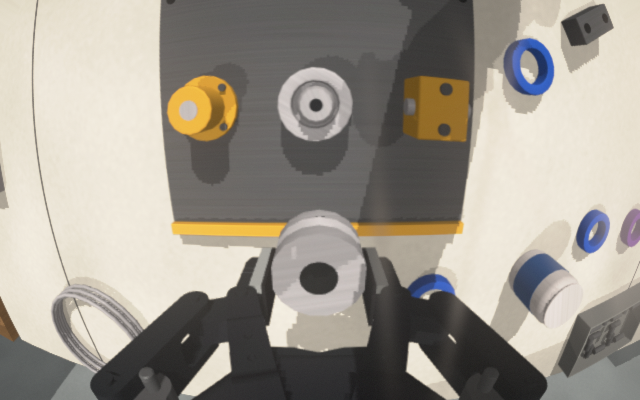

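The roller is held at about (318,270), with hub and collar at (315,103). The tin at (550,290) is clear.

```bash
python3 - <<'E'
from bedm import *
P=cloud('wrist',np.load('w12.npy')); s=telemetry.read_state()['eef_pos']; print(s)
print(top(P,s,30,161,168), edges(P,s,162,168,3,26))
E
```

```text
[ 655.2471021  -129.18512832  144.03358644]
('tilt', array([-0.002,  0.002]), 'z', np.float64(165.3), 6315, (6315, array([ 650. , -129.6]), 28.3, (array([ 652.7, -131.3]), array([53.4, 46.1]), 64.4))) (array([630.5, 675. ]), array([-151.6, -108.2]))
```

>>> move_arm(
  steps=[
    [0, 0, 0, 0.002, -0.001, -0.04, 0],
    [0, 0, 0, 0, 0, -0.04, 0],
    [0, 0, 0, 0, 0, -0.025, 0],
    [0, 0, 0, 0, 0, 0, 0],
    [0, 0, 0, 0, 0, 0, 0],
  ],
)

```text
clock: 20.5
eef_pos: [658.0, -128.6, 39.4]
tool_rot: [3.141, 0.0, -3.1]
force: [-0.9, -0.4, -2.9]
width: 43.8
gripper_force: 62.4
```

```bash
python3 - <<'E'
from bedm import *
im,d,P=bed('w13'); s=telemetry.read_state()['eef_pos']; print(s)
p=band(P,s,25,40,80); h,b=np.histogram(p[:,2],bins=np.arange(40,80,2)); print(h); zt=b[h.argmax()]+1
print(zt,top(P,s,30,zt-3,zt+3), edges(P,s,zt-2.5,zt+2.5,3,26))
print('spig',circ(P,(577,-137),14,50,58)); print('collar',circ(P,(577,-137),33,36,44))
E
```

```text
20.5 [ 658.  -128.6   39.4] [ 3.141  0.    -3.1  ] [-0.9 -0.4 -2.9] 43.814854280133574
post 3349 mean [ 582.2 -234.4   55.5] rect [ 582.2 -237.5] [39.3 39.6] 34.9
postfl 2624 mean [ 581.8 -224.7   18.8] rect [ 582.3 -231.8] [59.5 48.1] 1.2
guide 6937 mean [575.1 -42.8  55.7] rect [575.2 -39.2] [50.2 45.1] 1.9
strip 3727 (array([ 696.3, -133.8]), array([ 13.3, 299.3]), 2.1) [-3.78326267e-02  6.89672265e+02]
[ 659.0374247  -129.14745885   40.51786716]
[ 155  439  109   17   10   30  138  157  145  162 4082 2286   72   73
   71   76   84   84   88]
61 ('tilt', array([-0.,  0.]), 'z', np.float64(61.8), 6358, (6358, array([ 654. , -129.5]), 28.4, (array([ 656. , -127.7]), array([45.6, 54.3]), 15.5))) (array([634.2, 678.7]), array([-151.5, -108.3]))
spig (3224, array([ 577.1, -137. ]), 14.0, (array([ 577.7, -137.4]), array([26.6, 26.6]), 2.3))
collar (7686, array([ 579.1, -139.3]), 30.2, (array([ 578.9, -139.2]), array([59.2, 59.1]), 34.8))
```

```bash
python3 - <<'E'
from bedm import *
P=cloud('wrist',np.load('w13.npy'))
print('spig',circ(P,(578,-138),18.5,49,58))
p=band(P,(656.5,-130),26,60,63.5); h=np.histogram(p[:,1],bins=np.arange(-156,-104,2)); print(h[0])
E
```

```text
spig (3749, array([ 579.2, -138.4]), 15.0, (array([ 579.2, -138.5]), array([29.4, 29.1]), 2.7))
[ 10  32 141 195 230 278 294 302 326 347 348 356 358 355 357 348 337 319
 314 288 268 231 190 142  38]
```

>>> move_arm(
  steps=[
    [0, 0, 0, 0.0025, -0.005, 0, 0],
    [0, 0, 0, 0, 0, -0.012, 0],
    [0, 0, 0, 0, 0, -0.005, 0],
    [0, 0, 0, 0, 0, 0, 0],
    [0, 0, 0, 0, 0, 0, 0],
  ],
)

```text
clock: 21.05
eef_pos: [659.7, -135.4, 21.4]
tool_rot: [3.141, -0.001, -3.103]
force: [0.5, 0.1, -2.3]
width: 43.7
gripper_force: 62.3
```

```bash
python3 - <<'E'
from bedm import *
im,d,P=bed('w14'); s=telemetry.read_state()['eef_pos']; print(s)
zt=44.5;p=band(P,s,28,40,50);zt=np.median(p[:,2])
print(zt,top(P,s,30,zt-3,zt+3), edges(P,s,zt-2.5,zt+2.5,3,28))
print('spig',circ(P,(578.5,-138),18.5,49,58))
E
```

```text
21.05 [ 659.7 -135.4   21.4] [ 3.141e+00 -1.000e-03 -3.103e+00] [ 0.5  0.1 -2.3] 43.712263258544446
post 4080 mean [ 581.7 -233.7   54.8] rect [ 582. -237.] [39.4 39.5] 42.2
postfl 3187 mean [ 581.4 -224.    18.1] rect [ 581.5 -231.1] [60.  47.8] 3.1
guide 7474 mean [574.5 -43.   55. ] rect [574.2 -38.8] [50.3 45. ] 2.0
strip 3174 (array([ 695.4, -133.4]), array([ 13.5, 300. ]), 2.1) [-3.73839321e-02  6.89267939e+02]
[ 660.04644609 -135.38262027   21.73534721]
43.02693768100215 ('tilt', array([-0.003,  0.002]), 'z', np.float64(43.0), 6344, (6344, array([ 655.5, -135.7]), 28.6, (array([ 657.5, -137.9]), array([53.6, 46.2]), 74.1))) (array([635.4, 679.8]), array([-157.8, -114.4]))
spig (5049, array([ 578.5, -137.8]), 15.1, (array([ 578.6, -137.9]), array([29.4, 29.4]), 73.1))
```

>>> move_arm(
  steps=[
    [0, 0, 0, 0.001, 0.001, -0.001, 0],
    [0, 0, 0, 0, 0, -0.001, 0],
    [0, 0, 0, 0, 0, -0.001, 0],
    [0, 0, 0, 0, 0, 0, 0],
  ],
)

```text
clock: 21.5
eef_pos: [661.1, -134.4, 18.8]
tool_rot: [3.142, 0.0, -3.103]
force: [0.0, -0.9, -2.9]
width: 43.5
gripper_force: 62.4
```

>>> move_arm(
  steps=[
    [0, 0, 0, 0, 0, 0, 0.0],
    [0, 0, 0, 0, 0, 0, 0.0],
  ],
)

```text
clock: 21.7
eef_pos: [661.0, -134.6, 18.8]
tool_rot: [3.142, -0.0, -3.103]
force: [0.2, 0.3, -3.5]
width: 43.7
gripper_force: 62.4
```

>>> move_arm(
  steps=[
    [0, 0, 0, 0, 0, -0.001, 0],
    [0, 0, 0, 0, 0, 0, 0],
  ],
)

```text
clock: 21.9
eef_pos: [661.0, -134.6, 18.7]
tool_rot: [-3.141, -0.0, -3.103]
force: [-2.8, 0.8, 4.2]
width: 43.6
gripper_force: 63.0
```

>>> move_arm(
  steps=[
    [0, 0, 0, 0, 0, -0.0005, 0],
    [0, 0, 0, 0, 0, 0, 0],
  ],
)

```text
clock: 22.1
eef_pos: [661.0, -134.6, 18.7]
tool_rot: [-3.141, -0.0, -3.103]
force: [-4.0, 0.8, 7.3]
width: 43.5
gripper_force: 63.4
```

>>> move_arm(
  steps=[
    [0, 0, 0, 0, 0, 0, 0.06],
    [0, 0, 0, 0, 0, 0, 0.065],
    [0, 0, 0, 0, 0, 0.01, 0.065],
    [0, 0, 0, 0, 0, 0.04, 0.065],
    [0, 0, 0, 0, 0, 0.045, 0.07],
  ],
)

```text
clock: 22.6
eef_pos: [659.9, -134.3, 112.2]
tool_rot: [3.141, -0.003, -3.102]
force: [0.3, 0.4, 0.3]
width: 70.1
gripper_force: 0.0
```

>>> move_arm(
  steps=[
    [0, 0, 0, -0.03, 0, 0.035, 0.075],
    [0, 0, 0, -0.035, 0, 0.035, 0.075],
    [0, 0, 0, -0.03, 0, 0.03, 0.075],
    [0, 0, 0, 0, 0, 0, 0.075],
    [0, 0, 0, 0, 0, 0, 0.075],
  ],
)

```text
clock: 23.1
eef_pos: [566.7, -134.9, 213.8]
tool_rot: [-3.141, 0.003, -3.103]
force: [0.2, -0.5, -0.7]
width: 75.0
gripper_force: 0.0
```

```bash
python3 - <<'E'
from bedm import *
im,d,P=bed('w15')
print('spig',circ(P,(577.5,-137),18.5,49,58)); print('roller',circ(P,(657,-134),28,36,44)); print('collar',circ(P,(577.5,-137),33,36,44))
E
```

```text
23.1 [ 566.7 -134.9  213.8] [-3.141e+00  3.000e-03 -3.103e+00] [ 0.2 -0.5 -0.7] 75.02177330501083
post 822 mean [ 579.9 -235.9   53.4] rect [ 580.6 -236.8] [38.6 38.1] 83.8
postfl 696 mean [ 572.6 -228.4   16.7] rect [ 577.2 -233.3] [58.9 50. ] 41.8
guide 1685 mean [572.1 -38.4  53.8] rect [573.2 -37.3] [50.  44.1] 2.7
strip 1155 (array([ 694.2, -132.3]), array([ 12.7, 298.4]), 2.2) [-3.90946203e-02  6.88913737e+02]
spig (590, array([ 577.5, -137.2]), 15.1, (array([ 577.8, -136.7]), array([29.2, 27.9]), 1.5))
roller (1088, array([ 658.6, -135. ]), 23.4, (array([ 658.1, -134.9]), array([46. , 45.2]), 4.7))
collar (1433, array([ 577.1, -138.5]), 30.1, (array([ 576.8, -138.3]), array([58.2, 58.1]), 0.7))
```

>>> move_arm(
  steps=[
    [0, 0, -8, -0.016, 0.038, 0, 0.075],
    [0, 0, -8, -0.016, 0.038, 0, 0.075],
    [0, 0, -8, -0.016, 0.038, 0, 0.075],
    [0, 0, -8, -0.016, 0.038, 0, 0.075],
    [0, 0, -8, -0.016, 0.038, -0.01, 0.075],
  ],
)

```text
clock: 23.65
eef_pos: [486.7, 57.5, 201.7]
tool_rot: [3.14, 0.0, 2.477]
force: [1.2, 0.8, -0.3]
width: 74.9
gripper_force: 0.0
```

>>> move_arm(
  steps=[
    [0, 0, -8, -0.016, 0.038, -0.01, 0.075],
    [0, 0, -8, -0.016, 0.038, -0.015, 0.075],
    [0, 0, -1.5, -0.014, 0.04, -0.015, 0.075],
    [0, 0, 0, 0, 0, 0, 0.07],
    [0, 0, 0, 0, 0, 0, 0.07],
  ],
)

```text
clock: 24.15
eef_pos: [439.6, 172.8, 160.9]
tool_rot: [-3.139, -0.0, 2.181]
force: [0.2, -0.4, 0.4]
width: 70.2
gripper_force: 0.0
```

>>> move_arm(
  steps=[
    [0, 0, 0, 0, 0, 0, 0.07],
  ],
)

```text
clock: 24.25
eef_pos: [440.8, 170.6, 161.7]
tool_rot: [-3.141, 0.001, 2.176]
force: [-0.3, -0.9, 0.3]
width: 70.0
gripper_force: 0.0
```

```bash
python3 - <<'E'
from bedm import *
im,d,P=bed('w16')
p=band(P,(441,172),48,25,31); print('block',len(p),rect(p),p.mean(0))
E
```

```text
24.25 [440.8 170.6 161.7] [-3.141e+00  1.000e-03  2.176e+00] [-0.3 -0.9  0.3] 70.04458908102073
block 2456 (array([440.7, 172.1]), array([31.8, 70. ]), 34.0) [439.7927542  172.95886297  28.22212146]
```

>>> move_arm(
  steps=[
    [0, 0, -0.5, 0, 0.0015, -0.045, 0.065],
    [0, 0, 0, 0, 0, -0.045, 0.06],
    [0, 0, 0, 0, 0, -0.045, 0.06],
    [0, 0, 0, 0, 0, -0.022, 0.06],
    [0, 0, 0, 0, 0, 0, 0.06],
  ],
)

```text
clock: 24.8
eef_pos: [438.2, 168.4, 14.6]
tool_rot: [-3.13, 0.003, 2.167]
force: [-0.1, 0.6, -0.3]
width: 60.2
gripper_force: 0.0
```

>>> move_arm(
  steps=[
    [0, 0, 0, 0, 0, 0, 0.04],
    [0, 0, 0, 0, 0, 0, 0.0],
    [0, 0, 0, 0, 0, 0, 0],
    [0, 0, 0, 0, 0, 0, 0],
    [0, 0, 0, 0, 0, 0, 0],
  ],
)

```text
clock: 25.3
eef_pos: [440.2, 170.6, 18.1]
tool_rot: [-3.137, 0.005, 2.168]
force: [1.1, -1.4, 7.7]
width: 30.3
gripper_force: 60.8
```

>>> move_arm(
  steps=[
    [0, 0, 0, 0, 0, 0.02, 0],
    [0, 0, 0, 0, 0, 0.045, 0],
    [0, 0, 0, 0, 0, 0.045, 0],
    [0, 0, -4, 0.006, -0.041, 0.03, 0],
    [0, 0, -4, 0.006, -0.041, 0, 0],
  ],
)

```text
clock: 25.8
eef_pos: [453.0, 91.0, 160.0]
tool_rot: [3.14, 0.004, 2.03]
force: [2.2, 0.3, -6.1]
width: 30.1
gripper_force: 61.6
```

>>> move_arm(
  steps=[
    [0, 0, -4, 0.006, -0.041, 0, 0],
    [0, 0, -4, 0.006, -0.041, 0, 0],
    [0, 0, -4, 0.006, -0.041, 0, 0],
    [0, 0, -4, 0.006, -0.041, 0, 0],
    [0, 0, -4, 0.006, -0.041, 0, 0],
  ],
)

```text
clock: 26.3
eef_pos: [479.9, -116.6, 156.0]
tool_rot: [-3.134, 0.002, 1.678]
force: [0.4, -0.4, -5.7]
width: 30.5
gripper_force: 61.6
```

>>> move_arm(
  steps=[
    [0, 0, -4, 0.006, -0.041, 0, 0],
    [0, 0, 0, 0.006, -0.041, 0, 0],
    [0, 0, 0, 0.006, -0.041, 0, 0],
    [0, 0, 0, 0, 0, 0, 0],
    [0, 0, 0, 0, 0, 0, 0],
  ],
)

```text
clock: 26.8
eef_pos: [497.4, -239.1, 155.5]
tool_rot: [-3.133, 0.002, 1.608]
force: [-0.1, 0.3, -5.7]
width: 30.2
gripper_force: 61.6
```

```bash
python3 - <<'E'
from bedm import *
im,d,P=bed('w17'); s=telemetry.read_state()['eef_pos']; print(s)
p=band(P,s,40,120,200); h,b=np.histogram(p[:,2],bins=np.arange(120,200,2)); print(list(zip(b.tolist(),h.tolist())))
E
```

```text
26.8 [ 497.4 -239.1  155.5] [-3.133e+00  2.000e-03  1.608e+00] [-0.1  0.3 -5.7] 30.155789572126448
post 1250 mean [ 580.1 -234.1   54.6] rect [ 581.  -235.2] [38.5 38.9] 11.7
postfl 993 mean [ 572.7 -226.3   17.9] rect [ 576.8 -230.7] [58.9 47.2] 47.3
strip 2162 (array([ 695.9, -152.4]), array([ 14.6, 254.4]), 2.4) [-3.82874431e-02  6.89310921e+02]
[ 497.65430593 -237.37121309  155.51356732]
[(120, 0), (122, 0), (124, 0), (126, 0), (128, 0), (130, 0), (132, 0), (134, 0), (136, 6), (138, 102), (140, 50), (142, 55), (144, 53), (146, 52), (148, 90), (150, 87), (152, 56), (154, 86), (156, 86), (158, 123), (160, 100), (162, 309), (164, 6529), (166, 1034), (168, 144), (170, 166), (172, 129), (174, 145), (176, 172), (178, 163), (180, 173), (182, 184), (184, 175), (186, 203), (188, 135), (190, 150), (192, 433), (194, 142), (196, 153)]
```

View pics/w17.png

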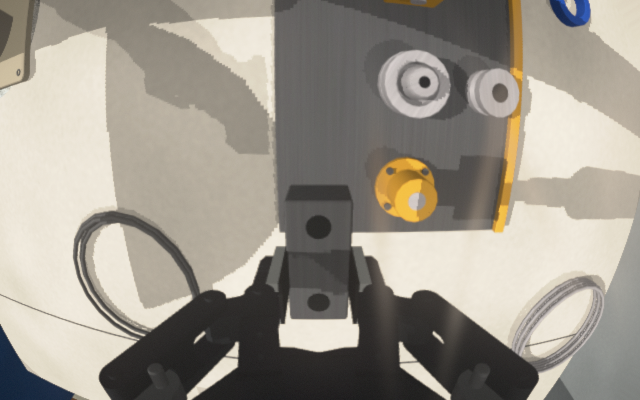

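The block is held at (319,250), the post is at (405,190), hub and roller are standing. Next: the block's tilt, yaw and centre.

```bash
python3 - <<'E'
from bedm import *
P=cloud('wrist',np.load('w17.npy')); s=telemetry.read_state()['eef_pos']; print(s)
p=band(P,s,45,162,168); A=np.c_[p[:,:2]-s[:2],np.ones(len(p))]; print(np.linalg.lstsq(A,p[:,2],rcond=None)[0].round(4))
# points ahead of fingers (y larger)
for a,b in [(5,15),(15,25),(25,33)]:
    q=p[(p[:,1]-s[1]>a)&(p[:,1]-s[1]<b)]; print(a,len(q),np.percentile(q[:,0],[1,99]).round(1))
q=p[abs(p[:,0]-s[0])<8]; print('y',np.percentile(q[:,1],[.5,99.5]))
E
```

```text
[ 497.65430593 -237.37121309  155.51356732]
[-5.300000e-03 -1.100000e-03  1.652795e+02]
5 1395 [473.1 525.2]
15 1265 [482.2 513.4]
25 1113 [482.2 513.2]
y [-270.3324487  -200.86347258]
```

>>> move_arm(
  steps=[
    [0, -0.3, 0, 0.0025, -0.0025, -0.035, 0],
    [0, 0, 0, 0, 0, -0.04, 0],
    [0, 0, 0, 0, 0, -0.03, 0],
    [0, 0, 0, 0, 0, 0, 0],
    [0, 0, 0, 0, 0, 0, 0],
  ],
)

```text
clock: 27.35
eef_pos: [501.1, -239.4, 51.1]
tool_rot: [-3.138, 0.002, 1.612]
force: [0.2, 0.4, -4.1]
width: 30.0
gripper_force: 61.6
```

```bash
cat >> bedm.py <<'E'
def blk(P,s):
    p=band(P,s,45,30,80); h,b=np.histogram(p[:,2],bins=np.arange(30,80,1)); z=b[h.argmax()]+.5
    p=band(P,s,48,z-2,z+2); A=np.c_[p[:,:2]-s[:2],np.ones(len(p))]; print('z,plane',z,np.linalg.lstsq(A,p[:,2],rcond=None)[0].round(4))
    q=p[p[:,1]-s[1]>14]; r=cv2.minAreaRect(q[:,:2].astype(np.float32)); print(r)
    ex=[]
    for a in range(14,32,2):
        t=q[(q[:,1]-s[1]>a)&(q[:,1]-s[1]<a+2)]; ex.append([s[1]+a+1,*np.percentile(t[:,0],[1,99])])
    ex=np.array(ex); print('axis x=',np.polyfit(ex[:,0]-s[1],(ex[:,1]+ex[:,2])/2,1),'wid',np.mean(ex[:,2]-ex[:,1]))
    t=p[abs(p[:,0]-s[0])<8]; print('y',np.percentile(t[:,1],[.5,99.5]),t[:,1].max())
E
python3 - <<'E'
from bedm import *
im,d,P=bed('w18'); s=telemetry.read_state()['eef_pos']; print(s); blk(P,s)
print('spig',circ(P,(578,-137),18.5,49,58))
E
```

```text
27.35 [ 501.1 -239.4   51.1] [-3.138e+00  2.000e-03  1.612e+00] [ 0.2  0.4 -4.1] 30.04777891916316
post 2693 mean [ 579.7 -235.7   55.6] rect [ 582.1 -237.9] [39.  39.8] 76.0
postfl 2100 mean [ 572.2 -228.7   18.8] rect [ 578.2 -234.3] [59.2 48.2] 46.2
strip 2913 (array([ 698. , -167.2]), array([ 16.4, 232.4]), 2.6) [-3.59126992e-02  6.89890667e+02]
[ 502.14867528 -240.19277985   52.11671253]
z,plane 61.5 [ 2.10000e-03 -2.00000e-03  6.18751e+01]
((502.137939453125, -214.73878479003906), (32.24853515625, 23.14592933654785), 0.9013616442680359)
axis x= [-1.79612965e-02  5.02605245e+02] wid 31.132253333958843
y [-273.00464195 -203.72908799] -203.10306202419943
spig (2318, array([ 579.4, -138.8]), 15.5, (array([ 578.8, -138.6]), array([29.6, 29.3]), 2.3))
```

>>> move_arm(
  steps=[
    [0, 0, 0.7, -0.0005, -0.003, -0.01, 0],
    [0, 0, 0, 0, 0, -0.006, 0],
    [0, 0, 0, 0, 0, -0.002, 0],
    [0, 0, 0, 0, 0, 0, 0],
    [0, 0, 0, 0, 0, 0, 0],
  ],
)

```text
clock: 27.9
eef_pos: [500.6, -244.0, 33.0]
tool_rot: [-3.139, 0.003, 1.622]
force: [-0.3, -0.6, -5.5]
width: 30.0
gripper_force: 61.6
```

```bash
python3 - <<'E'
from bedm import *
im,d,P=bed('w19'); s=telemetry.read_state()['eef_pos']; print(s); blk(P,s)
print('spig',circ(P,(578,-137),18.5,49,58))
cv2.imwrite('pics/w19c.png',cv2.resize(im[60:340,200:520],None,fx=2.1,fy=2.1))
E
```

```text
27.9 [ 500.6 -244.    33. ] [-3.139e+00  3.000e-03  1.622e+00] [-0.3 -0.6 -5.5] 29.979833480784592
post 3036 mean [ 578.7 -235.    54.6] rect [ 580.8 -236.9] [39.5 39.7] 24.0
postfl 2479 mean [ 570.9 -227.8   17.9] rect [ 576.3 -233.2] [58.9 47.4] 49.3
strip 2684 (array([ 696.8, -168.8]), array([ 16.1, 228.2]), 2.4) [-3.60229801e-02  6.88981430e+02]
[ 500.66423089 -244.01007093   33.00416779]
z,plane 42.5 [ 1.0000e-03 -1.5000e-03  4.2782e+01]
((500.4671936035156, -218.85128784179688), (32.155765533447266, 23.609619140625), 2.634620189666748)
axis x= [-3.83885931e-02  5.01336808e+02] wid 31.068820830357122
y [-276.75457602 -207.45487917] -206.93089647519457
spig (2659, array([ 577.8, -138.3]), 15.6, (array([ 577. , -138.3]), array([27.5, 29.5]), 21.5))
```

View pics/w19c.png

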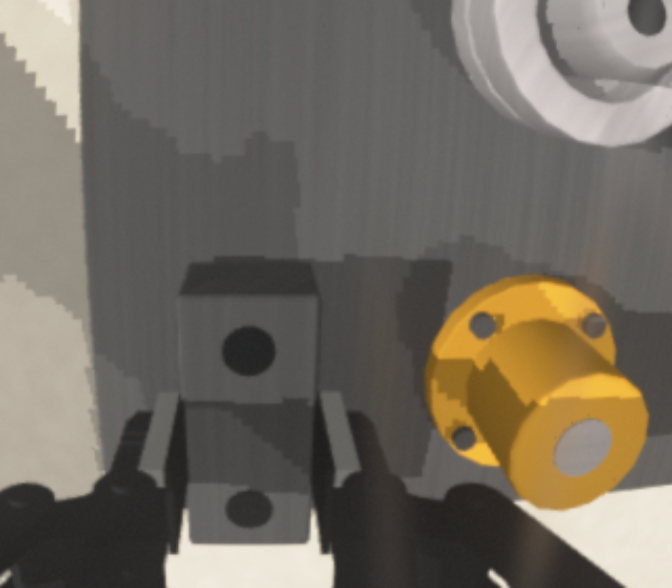

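The block lies square at (250,400) with the post at (540,390); a 1.5 mm y correction, then down.

>>> move_arm(
  steps=[
    [0, 0, 0, 0, 0.0015, -0.002, 0],
    [0, 0, 0, 0, 0, -0.001, 0],
    [0, 0, 0, 0, 0, -0.001, 0],
    [0, 0, 0, 0, 0, 0, 0],
    [0, 0, 0, 0, 0, 0, 0],
  ],
)

```text
clock: 28.45
eef_pos: [500.5, -242.5, 28.8]
tool_rot: [-3.139, 0.003, 1.622]
force: [0.9, -0.3, -4.9]
width: 30.1
gripper_force: 61.7
```

>>> move_arm(
  steps=[
    [0, 0, 0, 0, 0, -0.001, 0],
    [0, 0, 0, 0, 0, 0, 0],
  ],
)

```text
clock: 28.65
eef_pos: [500.7, -242.6, 28.2]
tool_rot: [-3.139, 0.004, 1.622]
force: [-0.7, 0.2, -1.2]
width: 29.9
gripper_force: 62.1
```

>>> move_arm(
  steps=[
    [0, 0, 0, 0, 0, -0.0005, 0],
    [0, 0, 0, 0, 0, 0, 0],
    [0, 0, 0, 0, 0, 0, 0.045],
    [0, 0, 0, 0, 0, 0, 0.048],
    [0, 0, 0, 0, 0, 0.005, 0.048],
  ],
)

```text
clock: 29.15
eef_pos: [500.4, -242.4, 32.1]
tool_rot: [-3.139, 0.003, 1.622]
force: [-0.2, -0.8, 0.0]
width: 47.9
gripper_force: 0.0
```

>>> move_arm(
  steps=[
    [0, 0, 0, 0, 0, 0.03, 0.048],
    [0, 0, 0, 0, 0, 0.045, 0.048],
    [0, 0, 0, -0.01, 0.02, 0.045, 0.048],
    [0, 0, 0, -0.01, 0.03, 0.045, 0.048],
    [0, 0, 0, -0.01, 0.03, 0.035, 0.048],
  ],
)

```text
clock: 29.65
eef_pos: [471.6, -165.1, 230.5]
tool_rot: [-3.141, 0.004, 1.621]
force: [0.4, 0.6, 0.8]
width: 47.7
gripper_force: 0.0
```

>>> move_arm(
  steps=[
    [0, 0, 0, 0, 0.04, 0.01, 0.048],
    [0, 0, 0, 0, 0, 0, 0.048],
    [0, 0, 0, 0, 0, 0, 0.048],
    [0, 0, 0, 0, 0, 0, 0.048],
  ],
)

```text
clock: 30.05
eef_pos: [471.2, -126.3, 237.8]
tool_rot: [-3.138, 0.004, 1.621]
force: [-0.5, 0.5, -0.8]
width: 48.3
gripper_force: 0.0
```

```bash
python3 - <<'E'
from bedm import *
im,d,P=bed('w20')
p=band(P,(501,-240),45,34,42); print('block',len(p),rect(p)); print('spig',circ(P,(577.5,-137),18.5,49,58)); print('roller',circ(P,(658,-134),28,35,44)); print('collar',circ(P,(577.5,-137.5),33,35,44))
im,d=eyes.get_image('scene'); cv2.imwrite('pics/scene9.png',im)
for n in ['spanner','tin','coil']:
    for q in finder.pinpoint('scene',n)[:2]: print(n,round(q['confidence'],2),np.round(w('scene',q['location'])))
E
```

```text
30.05 [ 471.2 -126.3  237.8] [-3.138  0.004  1.621] [-0.5  0.5 -0.8] 48.3267467800304
post 352 mean [ 585.4 -231.6   54.1] rect [ 586.3 -232.9] [26.3 39.2] 37.6
postfl 412 mean [ 580.7 -220.2   17.4] rect [ 582.5 -223.2] [31.4 59.6] 85.0
guide 1639 mean [572.3 -38.   54.5] rect [573.5 -37.9] [51.2 43.5] 2.5
strip 1475 (array([ 694.7, -133. ]), array([ 13.4, 297.4]), 2.1) [-3.75034164e-02  6.89307938e+02]
block 1221 (array([ 501.4, -240.6]), array([32. , 71.1]), 3.4)
spig (459, array([ 577.4, -137.8]), 14.9, (array([ 577.5, -137.9]), array([28.1, 27.9]), 8.6))
roller (918, array([ 658.3, -135.9]), 23.7, (array([ 658.8, -135.6]), array([44.3, 47. ]), 53.2))
collar (1194, array([ 577.6, -138.5]), 30.2, (array([ 577.5, -138.4]), array([59., 59.]), 81.7))
spanner 0.72 [319. 258.   1.]
spanner 0.37 [ 573. -232.   11.]
tin 0.67 [752. 145.   3.]
```

View pics/w20.png

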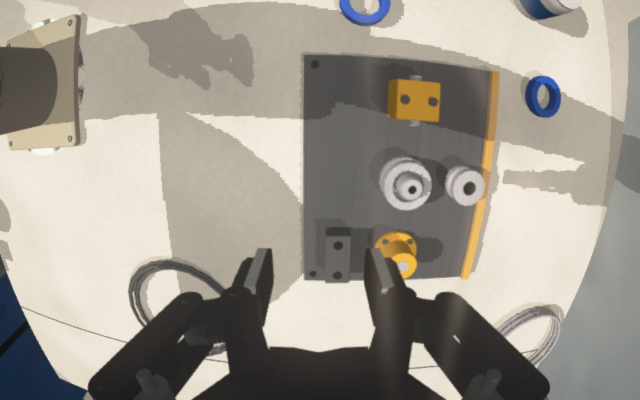

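The block is at (338,255) in front of the post, with hub and collar at (405,185) and the roller at (463,186). All are standing, and the measured offsets agree with the targets to within about 1.5 mm.

```bash
python3 -c "
from cell import ctrl; print(ctrl.finish_job())"
```

```text
the job is handed in; nothing more can be done
None
```

I placed all four parts in the order you gave and handed in the job at about 30 s. By the last wrist-camera measurements, positions are within about 1.5 mm of target, and the block is within about 1° of parallel to the strip. The collar sits flat on the hub's flange. The arm never went near the spanner, tin or coil, and the final check put the spanner and tin within a few mm of where they started; the networks did not find the coil that time.

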